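# Open the board-cleaner jug on a cheese stall

## Task

The cheese boards are to be washed after the market, so open the cleaner jug with the red push-and-turn safety cap: grip the cap, press it down against its spring, twist it anticlockwise (seen from above) while pressed until it is free, and lift it straight up. Finish while still holding the cap, level and still, about 5 cm clear above the jug's neck; do not put it down or let go. Leave the blue-capped bottle, the pump bottle and the cheese where they stand.

Things in the scene. Friction and masses are not known exactly. Their poses are not given: they have to be found in the camera images.
- jug: White square cleaner jug, 90 x 90 mm, green label panels, fixed in a steel bracket (foot 115 x 115 mm) screwed to the table: it cannot move; its place differs each time. Origin: centre of its underside on the table; z up. Body top at 127 mm, conical shoulder to 145 mm, then a neck 27 mm in diameter. A moulded handle sticks out to 81 mm along its +y, below 120 mm height.
- cap: Red round ribbed cap on the jug: 50 mm diameter, 34 mm high, about 40 g, hollow (inside 42 mm diameter, 30 mm deep), locked on by two inner lugs behind 4 mm teeth on the neck. Origin: centre of its lower rim; z up, its top at +34 mm. At the start its rim is 162 mm above the table, 17 mm above the shoulder, and its x axis lies along the jug's x axis within 3 degrees.
- cap_top (a point): Centre of the cap's flat top, on its axis. To open: push down 5 to 6 mm from rest (the teeth clear at 4.7 mm, it bottoms at 7 mm; takes 11 to 13 N), turn anticlockwise from above while held down. Locked, it can be neither turned nor pulled off. Beyond 55 degrees of turn it is free to lift straight off; a hard stop comes at about 125 degrees. About 80 degrees is best.
- mouth (a point): Point on the jug's axis 192 mm above the table: the top of the neck, where the grey sprung sealing disc (22 mm diameter) touches the inside of the cap's top when nothing presses it. With the cap seated it lies 30 mm above the cap's rim.
- seal (a joint): How far the sprung sealing disc in the neck is pressed down, m: 0 at rest, 0.007 bottomed. It moves down with the cap; spring 6 N at 0 plus 1 N per mm.
- spare: Bystander: loose clear round bottle with a blue cap, 66 mm diameter, 150 mm high; origin at the centre of its underside. Its place differs each time.
- pump: Bystander: loose amber pump bottle with a black pump head, 62 mm diameter, 145 mm high; origin at the centre of its underside. Its place differs each time.
- cheese: Bystander: loose block of yellow cheese, 100 x 120 x 70 mm, on a wooden board 24 mm thick; origin at the centre of its underside.
There are look-alikes about, which are no part of the job. Several things have the shape of the cap; the one meant has the colours described above.

How it is judged (in metres and radians):
On the way, in this order (a step that is already met when the one before it is completed fails the run):
1. the cap is gripped and pressed down against its spring (value of joint seal above 0.004 m and contact force between the fingers and cap above 1 N), for 0.1 s.
2. the cap is turned out of its lock, still on the neck (angle between the x axis of cap and the x axis of jug, either way round above 0.8 rad and z of cap in the frame of mouth below -0.015 m and horizontal distance between cap and mouth below 0.01 m), for 0.1 s.
At the end, for the whole second after the job is handed in: The cap is held in the gripper, its rim 25 to 100 mm above the top of the neck and within 30 mm of the jug's axis, level within about 14 degrees, still (under 3 cm/s) and touching nothing of the jug (z of cap in the frame of mouth between 0.025 and 0.1 m and horizontal distance between cap and mouth below 0.03 m and angle between cap's own z axis and vertical below 0.25 rad and contact force between the fingers and cap above 1 N and contact force between cap and jug below 0.1 N and linear speed of cap below 0.03 m/s and value of joint seal below 0.002 m); the arm keeps its last pose, push and grip.
It fails at once if the blue-capped bottle was shoved (over 20 mm) or tipped (distance of spare from where it was at the start of the episode above 0.02 m or angle between spare's own z axis and vertical above 0.35 rad).
It fails at once if the pump bottle was shoved (over 20 mm) or tipped (distance of pump from where it was at the start of the episode above 0.02 m or angle between pump's own z axis and vertical above 0.35 rad).
It fails at once if the cheese was shoved (over 20 mm) or tipped (distance of cheese from where it was at the start of the episode above 0.02 m or angle between cheese's own z axis and vertical above 0.35 rad).
It also fails if it takes over 35 s, if anything falls off the work surface, if the arm or the gripper's body presses on something with over 40 N, if the wrist force passes 120 N, or if a joint passes its speed limit or range.

## Robot

A 7-joint arm with a two-finger parallel gripper is mounted at the origin on the work surface. World frame = base frame: x ahead of the robot, y to its left, z up, the work surface at z = 0. Lengths are in mm, angles in degrees, forces in N, time in s.
With the tool pointing down it reaches from about 375 to 925 mm from the base axis. Payload 3.1 kg.
Tool frame: the origin (TCP) lies midway between the tips of the shut fingers; the grasp point (between the pads) lies 19 mm behind it; z points along the fingers, y is the direction in which the jaws open and shut (so a half turn about z gives the same grasp; the last joint's range is limited). The gripper opens to 85 mm and grips with 20 to 120 N. Pads are 22 mm wide; open, the fingers measure 114 mm over their backs; the gripper's body (76 mm by 85 mm) begins 54 mm behind the grasp point. The pads swing forward as they close: fully open they stand 13 mm farther back than shut.
Start: joints at [-79.802, 21.939, 2.515, 91.553, -1.026, 66.532, -2.859], TCP at [176.983, 625.444, 231.269] pointing down, gripper open.
Joint ranges: [-149.38, 149.38], [-23.57, 123.04], [-84.95, 90], [0, 143.3], [-89.99, 269.99], [3.08, 112.72], [-163.45, 163.45]. Speed limits (degrees/s): [159.86, 159.86, 180, 180, 180, 180, 180].

## Interface

Orientations are given as [roll, pitch, yaw] about the fixed x, y, z axes, in that order (R = Rz(yaw) Ry(pitch) Rx(roll)).
In Python, from rig import observe, snapshot, camera_params, sign_off gives the robot as it stands.
- The arm moves only by the tool apply_moves, never from a script. Its argument "rows" is a list of rows, each an object of numbers: "fingers": the finger opening in m, from 0 to 0.0854; "x", "y", "z": the shift along the tool's x, y, z in m; "rx", "ry", "rz": the turn, a rotation vector about the tool's x, y, z in rad. In form: [{"fingers": .., "x": .., "y": .., "z": .., "rx": .., "ry": .., "rz": ..}, ...]. A call has 1 to 12 rows; each row is the pose to reach, as a shift and turn from the pose commanded when the call began, along the tool's axes at that moment; what a row does not reach only later rows make up. A row lasts 1/8 s, in which the tool goes at most 62.5 mm and 10.7 degrees, less where a joint would pass 70% of its speed; a pose out of reach is approached as far as the arm can. A call with a gripper value outside its range is refused whole. The fingers move at their own pace and stop on an object; "squeeze" is the grip in N (left out, the last holds). Time passes only in rows, so rows that repeat a pose let the fingers close. It gives the time, the measured TCP pose, the force and the opening at its end, in the units of the state.
- observe(): the state, without advancing time (a new reading comes with each control period).
- snapshot(name): name is "side" or "top"; returns (picture, depth): 400x640x3 uint8, red, green, blue; 400x640 float32, mm along the optical axis (not along the pixel's ray), 0 where there is no reading.
- camera_params(name): a dict with "camera_matrix" (3x3 intrinsics, pixels), "camera_from_world" (4x4, takes a point from world to camera coordinates). Camera axes: x right, y down, z forward; pixel columns grow to the right and rows downward; lengths in mm; the calibration is good to about 2 mm. A picture is of the moment at which its call begins. camera_params takes no time and is no camera call.
- sign_off(): hands the job in, once; it reports no verdict.
The state is a dict: "clock": time; "q": joint angles; "qd": joint speeds; "tau": joint torques, N m; "ee_pos": TCP position; "tcp_rot": TCP orientation; "contact_force": force on the tool from outside, world axes, zero at the start; "torque": the same for the moment, N m; "width": finger opening in mm.
Only numpy, scipy, OpenCV 4.12 (cv2) and the standard library are available. Lean on these libraries where they do the work, as an engineer would, in place of code of your own. Each camera call takes 0.05 s, during which the arm holds its last target.

## Working session

There is one attempt and no reset: what is moved stays moved. The work goes in short steps, Python scripts to look and compute and a tool call to move; the robot and the scene stay as the last step left them, time stands still between calls to the robot, and variables do not carry over. Pictures are saved under pics/ and viewed, and the job is handed in when it is done.

Besides the shell and the picture viewer there is one more tool, called in YAML: its name, and indented under it one key for each argument. apply_moves: Moves the arm, as the interface text tells. Its arguments: {"type":"object","properties":{"rows":{"type":"array","items":{"type":"object","properties":{"fingers":{"type":"number"},"x":{"type":"number"},"y":{"type":"number"},"z":{"type":"number"},"rx":{"type":"number"},"ry":{"type":"number"},"rz":{"type":"number"}}}},"squeeze":{"type":"number"}},"required":["rows"]}

```bash
mkdir -p pics
cat > h.py <<'E'
import numpy as np, cv2
from rig import observe, snapshot, camera_params
def grab(n,tag):
    p,d=snapshot(n); cv2.imwrite(f'pics/{tag}.png',p[:,:,::-1]); np.savez(f'pics/{tag}.npz',p=p,d=d); return p,d
def pts(n,u,v,d):
    c=camera_params(n);K=np.array(c['camera_matrix']);T=np.linalg.inv(np.array(c['camera_from_world']))
    u,v,d=map(np.atleast_1d,(u,v,d))
    r=np.linalg.inv(K)@np.stack([u,v,np.ones(len(u))]); P=r*d
    return (T[:3,:3]@P+T[:3,3:]).T
def ray(n,u,v):
    c=camera_params(n);K=np.array(c['camera_matrix']);T=np.linalg.inv(np.array(c['camera_from_world']))
    r=T[:3,:3]@np.linalg.inv(K)@np.array([u,v,1.]);return T[:3,3],r/np.linalg.norm(r)
E
python3 - <<'E'
from h import *
for n in('side','top'):
    grab(n,n+'0'); print(np.round(camera_params(n)['camera_from_world'],3))
print(observe())
E
```

```text
[[-9.01000e-01 -4.34000e-01 -6.00000e-03  5.29813e+02]
 [-3.12000e-01  6.56000e-01 -6.87000e-01  2.78154e+02]
 [ 3.02000e-01 -6.17000e-01 -7.27000e-01  8.83455e+02]
 [ 0.00000e+00  0.00000e+00  0.00000e+00  1.00000e+00]]
[[ 4.00000e-03 -1.00000e+00  5.00000e-03 -1.76420e+01]
 [-9.88000e-01 -5.00000e-03 -1.56000e-01  6.12805e+02]
 [ 1.56000e-01 -4.00000e-03 -9.88000e-01  9.06494e+02]
 [ 0.00000e+00  0.00000e+00  0.00000e+00  1.00000e+00]]
{'clock': 0.1, 'q': array([-79.80304118,  21.9884053 ,   2.51093888,  91.64036788,
        -1.02586626,  66.53432796,  -2.85887066]), 'qd': array([-0.06970237, -0.01526606,  0.0590773 , -0.2220563 , -0.06381714,
        0.05179922, -0.05403245]), 'tau': array([ 3.16133563e-03, -4.34725785e+01,  1.02976240e+00, -2.50453198e+01,
        1.09252406e-02,  5.38919136e-03,  2.16460535e-05]), 'ee_pos': array([176.74269799, 624.60111688, 229.99747376]), 'tcp_rot': array([-1.79859538e+02,  6.88621725e-03,  1.64204833e+02]), 'contact_force': array([-0.76484522, -0.30820016,  0.43831667]), 'torque': array([-0.02272494, -0.04214354, -0.00891471]), 'width': 85.44996989022323}
```

View pics/side0.png

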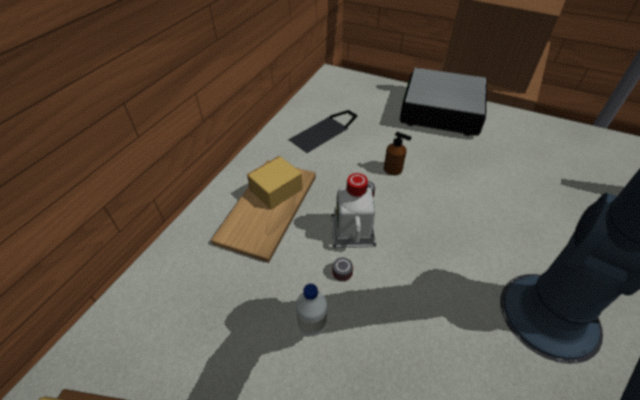

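View pics/top0.png

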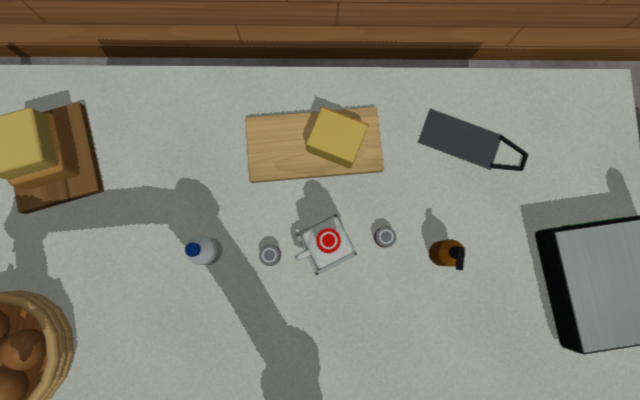

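The side view shows the red cap at about (357,184). The top view shows it at about (328,240) with the jug handle pointing left, towards (302,256). The blue-capped bottle is at (200,250), the pump at (448,252), and grey decoy caps lie at (270,255) and (385,236).

Run:
```python
from h import *
R={}
for n in('side','top'):
    z=np.load(f'pics/{n}0.npz');p,d=z['p'],z['d']
    hsv=cv2.cvtColor(p,cv2.COLOR_RGB2HSV)
    m=(((hsv[...,0]<6)|(hsv[...,0]>172))&(hsv[...,1]>170)&(hsv[...,2]>90)).astype(np.uint8)
    nn,l,s,c=cv2.connectedComponentsWithStats(m)
    for i in range(1,nn):
        if s[i,4]>60: print(n,s[i],c[i])
    i=1+np.argmax(s[1:,4]); mm=cv2.morphologyEx((l==i).astype(np.uint8),cv2.MORPH_CLOSE,np.ones((15,15)))
    v,u=np.nonzero(mm); P=pts(n,u,v,d[v,u]); 
    print(n,'z pct',np.percentile(P[:,2],[2,10,50,90,98]))
    T=P[P[:,2]>np.percentile(P[:,2],90)-6]; t=P[:,2]>np.percentile(P[:,2],90)-6
    print('top',np.median(T,0),(T.min(0)+T.max(0))/2,np.ptp(T,axis=0),len(T))
    (cu,cv_),r=cv2.minEnclosingCircle(np.stack([u[t],v[t]],1).astype(np.float32)); print(cu,cv_,r)
    R[n]=ray(n,u[t].mean(),v[t].mean()); print('px',u[t].mean(),v[t].mean())
    o,r=R[n]; print('ray@196',o+r*(196-o[2])/r[2])
    if n=='top':
        # jug: everything in the region 105..140 high
        vv,uu=np.mgrid[190:300,270:390]; vv,uu=vv.ravel(),uu.ravel(); Q=pts(n,uu,vv,d[vv,uu])
        q=Q[(Q[:,2]>117)&(Q[:,2]<140)]; print('jugtop',len(q),cv2.minAreaRect(q[:,:2].astype(np.float32)), q[:,2].mean())
        for nm,(a,b,c_,e) in dict(spare=(180,225,230,270),pump=(425,470,235,275)).items():
            vv,uu=np.mgrid[c_:e,a:b];vv,uu=vv.ravel(),uu.ravel();Q=pts(n,uu,vv,d[vv,uu]);q=Q[Q[:,2]>40];print(nm,q.min(0),q.max(0))
        for h in [(302,256),(298,234),(316,272),(354,252),(337,217)]: print(h,pts(n,*h,d[h[1],h[0]]))
(o1,r1),(o2,r2)=R['side'],R['top']
A=np.stack([r1,-r2],1);k=np.linalg.lstsq(A,o2-o1,rcond=None)[0];a=o1+k[0]*r1;b=o2+k[1]*r2;print('tri',(a+b)/2,np.linalg.norm(a-b))
for n in('side','top'):
  im=cv2.imread(f'pics/{n}0.png'); x,y=(357,205) if n=='side' else (328,243)
  cv2.imwrite(f'pics/{n}c.png',cv2.resize(im[y-55:y+55,x-60:x+60],None,fx=5,fy=5,interpolation=cv2.INTER_CUBIC))
```

```text
side z pct [192.56009125 193.4660259  195.17199153 196.82326652 197.80369254]
top [499.98264848 -19.22224056 195.17199153] [411.77940357 274.30279327 513.9196426 ] [228.87183088 636.45906765 644.35132459] 107
357.0 181.5 9.34087085723877
px 356.5981308411215 183.2803738317757
ray@196 [501.28241261 -19.65782115 196.        ]
top [317 229  23  24 163] [327.51533742 240.37423313]
top [323 234  12  13 117] [328.1965812  239.97435897]
top z pct [194.04587569 195.28175117 197.16682499 198.83016503 200.04958519]
top [503.54161249 -34.28935262 197.17010299] [494.69923231 -33.4915317  592.23035242] [ 61.91492237  45.90520918 797.8657693 ] 438
328.0 240.2391357421875 11.929807662963867
px 327.9657534246575 240.12785388127853
ray@196 [503.40724098 -34.25746758 196.        ]
jugtop 1096 ((500.00604248046875, -27.51575469970703), (90.00424194335938, 107.91140747070312), 26.823440551757812) 131.5707841474009
spare [453.72058216 -10.53892711  40.01865196] [517.97986102 280.73853684 991.16323707]
pump [ 446.48310506 -349.59637833   40.71711638] [513.02379343 -10.53892711 991.16323707]
(302, 256) [[472.57282745  20.23659669 114.65862612]]
(298, 234) [[527.45844468  34.38034993   9.94600573]]
(316, 272) [[435.10636855 -10.63760735   8.0531296 ]]
(354, 252) [[ 483.21110053 -100.65619182   43.62043798]]
(337, 217) [[570.87593617 -62.65049304   3.64790763]]
tri [505.13834112 -34.43009223 180.80886163] 2.0242663692031413
```

View pics/topc.png

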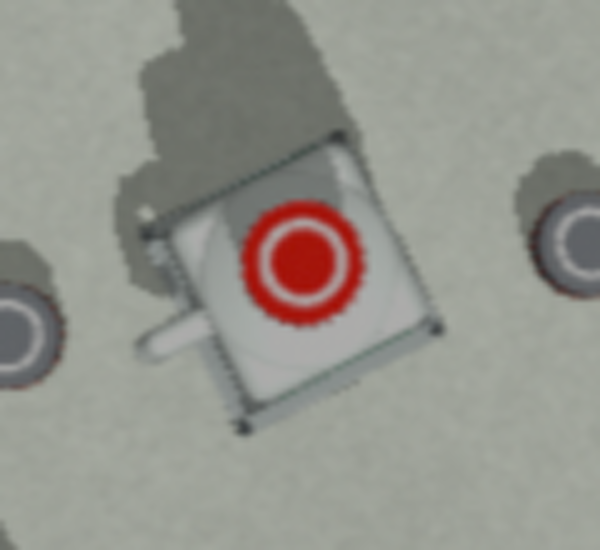

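View pics/sidec.png

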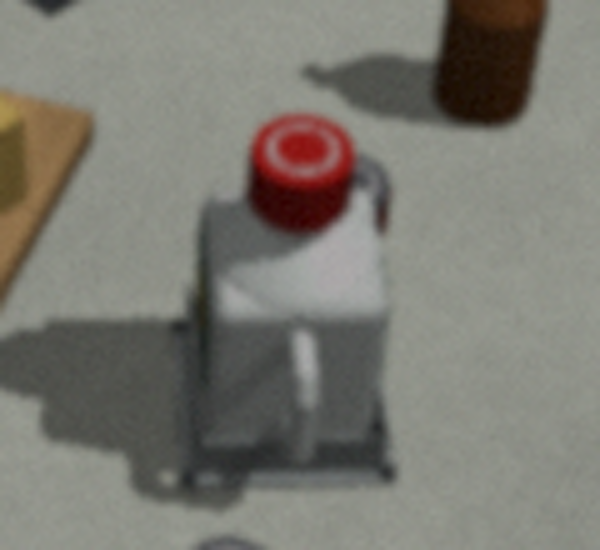

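Run:
```python
from h import *
R={}
for n in('side','top'):
    z=np.load(f'pics/{n}0.npz');p,d=z['p'].astype(int),z['d']
    x,y=(357,183) if n=='side' else (328,240)
    roi=np.zeros(d.shape,bool);roi[y-20:y+20,x-20:x+20]=1
    m=((p[...,0]>2*p[...,1])&(p[...,0]>2*p[...,2])&(p[...,0]>70)&roi).astype(np.uint8)
    # centre red disc / white ring: holes in mask
    cs,hi=cv2.findContours(m,cv2.RETR_CCOMP,cv2.CHAIN_APPROX_NONE)
    for c,h in zip(cs,hi[0]):
        if len(c)>=8: print(n,len(c),h[3],cv2.fitEllipse(c))
    full=cv2.morphologyEx(m,cv2.MORPH_CLOSE,np.ones((9,9)))
    v,u=np.nonzero(full);P=pts(n,u,v,d[v,u]);ok=np.abs(P[:,2]-196)<6;Q=P[ok]
    print(n,len(P),len(Q),np.median(Q,0),'mid',(np.percentile(Q,1,0)+np.percentile(Q,99,0))/2,np.percentile(Q,99,0)-np.percentile(Q,1,0))
```

```text
side 101 -1 ((357.3295593261719, 180.67123413085938), (12.998823165893555, 18.12763214111328), 101.20360565185547)
side 268 236 [503.30371218 -28.99975654 195.38285117] mid [503.82053594 -30.07522923 194.14032095] [44.71707117 44.37873762  7.43679879]
top 34 -1 ((328.1939392089844, 240.0), (11.93312931060791, 12.238289833068848), 0.0)
top 69 -1 ((327.91290283203125, 240.00564575195312), (22.963603973388672, 24.030868530273438), 173.17845153808594)
top 52 1 ((328.1866149902344, 239.96571350097656), (18.58457374572754, 19.073749542236328), 93.28761291503906)
top 467 461 [503.57967584 -34.29151164 197.08846805] mid [503.7671695  -34.33313022 196.50680441] [45.509818   44.06782668  7.47292808]
```

Run:
```python
from h import *
z=np.load('pics/side0.npz');p=z['p'].astype(int)
print(p[172:190,346:369,1])
o2,r2=ray('top',328.15,240)
for s in [(357.,179.6),(357,180.2),(357.5,179.6)]:
    o1,r1=ray('side',*s)
    k=np.linalg.lstsq(np.stack([r1,-r2],1),o2-o1,rcond=None)[0];a=o1+k[0]*r1;b=o2+k[1]*r2;print('tri',(a+b)/2,np.linalg.norm(a-b), (o1+r1*(196-o1[2])/r1[2])[:2])
print((o2+r2*(196-o2[2])/r2[2])[:2])
# bracket corners on top view
z=np.load('pics/top0.npz');d=z['d']
for X,Y in [(150,231),(338,134),(436,327),(243,427)]:
    u,v=268+X/5-.5,188+Y/5-.5; o,r=ray('top',u,v); print((o+r*((6)-o[2])/r[2])[:2], d[int(round(v)),int(round(u))])
for n,u,v in [('spare',203,251),('pump',448,253)]:
    print(n,pts('top',u,v,d[v,u]))
```

```text
[[150 147 148 144 146 137 135 130 122 123 120 120 122 126 130 139 142 147
  150 149 147 140 130]
 [148 149 143 143 138 121 107  91  84  84  80  81  83  88  98 104 121 132
  141 146 149 150 145]
 [149 147 136 124 110  87  71  64  72  76  81  82  82  77  66  74  83 103
  120 136 144 148 153]
 [148 141 124  94  64  60  68  78  79  85  94  94  91  79  69  73  68  69
   80 109 132 146 147]
 [145 135 100  60  47  71  90  86  75  65  63  65  65  59  69  86  84  68
   54  75 107 140 150]
 [138 117  75  44  69  91  91  69  48  33  30  27  31  37  45  69  87  90
   68  52  83 118 144]
 [138  99  56  49  85 112  83  43  26  24  23  19  26  26  32  43  78 102
   89  52  59  99 132]
 [121  75  39  46  92 117  79  37  20  27  26  20  23  23  24  35  66  96
   92  56  44  87 127]
 [117  67  30  45  91 114  86  45  29  24  19  22  24  25  22  33  65  99
   98  56  39  70 111]
 [104  55  26  38  75 106  99  70  44  30  27  27  24  29  35  49  84 106
   91  53  31  54  89]
 [103  51  24  29  54  89  99  89  70  52  46  53  52  54  59  74 101 102
   73  40  29  51  81]
 [ 99  48  13  19  33  54  79  88
[... 502 characters left out ...]
 10  11  10  10   5  12
   11  17  46  94 129]
 [ 58  25   8   5  11   7   4  10  10  10  10   8  11   8   7  11   7   1
   11  20  59 115 147]]
tri [504.85268602 -34.39876047 193.4204116 ] 2.2036559809370924 [505.08697402 -31.61910923]
tri [504.85736964 -34.49094703 191.3391132 ] 1.9958675620535649 [504.3207635  -29.72079661]
tri [504.27373917 -34.55698956 193.6393654 ] 1.0217965641144522 [504.00864662 -32.13167984]
[503.66369109 -34.62630061]
[528.45311412  35.8124417 ] 978.9126
[577.3955859  -57.78625946] 986.73724
[ 481.7898683  -105.94101139] 976.1155
[432.88119841 -10.89350347] 965.53894
spare [[482.36088346 235.59731752 121.3157169 ]]
pump [[ 480.74711699 -305.66875019   99.59016161]]
```

Cap top centre is at about (504.3, -34.5, 195). The bracket corners average (505.1, -34.7), and the jug's x axis lies at about 27.5°. I'll transit raised, at half the allowed speed.

apply_moves:
  rows:
    - {"fingers": 0.085, "x": -0.02, "y": -0.022, "z": -0.01, "rz": 0.09}
    - {"fingers": 0.085, "x": -0.045, "y": -0.05, "z": -0.02, "rz": 0.19}
    - {"fingers": 0.085, "x": -0.07, "y": -0.077, "z": -0.03, "rz": 0.29}
    - {"fingers": 0.085, "x": -0.095, "y": -0.105, "z": -0.03, "rz": 0.4}
    - {"fingers": 0.085, "x": -0.12, "y": -0.132, "z": -0.03, "rz": 0.5}
    - {"fingers": 0.085, "x": -0.145, "y": -0.16, "z": -0.03, "rz": 0.6}
    - {"fingers": 0.085, "x": -0.17, "y": -0.187, "z": -0.03, "rz": 0.71}
    - {"fingers": 0.085, "x": -0.195, "y": -0.215, "z": -0.03, "rz": 0.81}
    - {"fingers": 0.085, "x": -0.22, "y": -0.242, "z": -0.03, "rz": 0.91}
    - {"fingers": 0.085, "x": -0.235, "y": -0.259, "z": -0.03, "rz": 0.98}
    - {"fingers": 0.085, "x": -0.247, "y": -0.272, "z": -0.03, "rz": 1.03}

```text
$.rows[0]: bad value
```

Run:
```python
from h import *
s=observe();print(s['ee_pos'],s['tcp_rot'],s['q'],s['clock'])
y=np.radians(s['tcp_rot'][2]);d=np.array([504.3,-34.5])-s['ee_pos'][:2]
print('x',d@[np.cos(y),np.sin(y)],'y',d@[np.sin(y),-np.cos(y)])
```

```text
[176.74269799 624.60111688 229.99747376] [-1.79859538e+02  6.88621725e-03  1.64204833e+02] [-79.80304118  21.9884053    2.51093888  91.64036788  -1.02586626
  66.53432796  -2.85887066] 0.1
x -494.5957693457587 y -545.0532940150015
```

apply_moves:
  rows:
    - {"fingers": 0.085, "x": -0.02, "y": -0.022, "z": -0.01, "rx": 0, "ry": 0, "rz": 0.09}
    - {"fingers": 0.085, "x": -0.045, "y": -0.05, "z": -0.02, "rx": 0, "ry": 0, "rz": 0.19}
    - {"fingers": 0.085, "x": -0.07, "y": -0.077, "z": -0.03, "rx": 0, "ry": 0, "rz": 0.29}
    - {"fingers": 0.085, "x": -0.095, "y": -0.105, "z": -0.03, "rx": 0, "ry": 0, "rz": 0.4}
    - {"fingers": 0.085, "x": -0.12, "y": -0.132, "z": -0.03, "rx": 0, "ry": 0, "rz": 0.5}
    - {"fingers": 0.085, "x": -0.145, "y": -0.16, "z": -0.03, "rx": 0, "ry": 0, "rz": 0.6}
    - {"fingers": 0.085, "x": -0.17, "y": -0.187, "z": -0.03, "rx": 0, "ry": 0, "rz": 0.71}
    - {"fingers": 0.085, "x": -0.195, "y": -0.215, "z": -0.03, "rx": 0, "ry": 0, "rz": 0.81}
    - {"fingers": 0.085, "x": -0.22, "y": -0.242, "z": -0.03, "rx": 0, "ry": 0, "rz": 0.91}
    - {"fingers": 0.085, "x": -0.235, "y": -0.259, "z": -0.03, "rx": 0, "ry": 0, "rz": 0.98}
    - {"fingers": 0.085, "x": -0.247, "y": -0.272, "z": -0.03, "rx": 0, "ry": 0, "rz": 1.03}

```text
clock: 1.48
ee_pos: [340.7, 295.7, 261.1]
tcp_rot: [-180.0, -0.0, 105.0]
contact_force: [0.0, 0.8, 0.9]
width: 84.9
```

```bash
cat >> h.py <<'E'
def stat(tx=504.3,ty=-34.5):
    s=observe();print(s['ee_pos'].round(2),s['tcp_rot'].round(2),s['q'].round(1),s['clock'],'F',s['contact_force'].round(2),s['torque'].round(2),'w',s['width'])
    y=np.radians(s['tcp_rot'][2]);d=np.array([tx,ty])-s['ee_pos'][:2]
    print('x',d@[np.cos(y),np.sin(y)],'y',d@[np.sin(y),-np.cos(y)])
E
python3 -c "from h import *;stat()"
```

```text
[340.74 295.7  261.1 ] [-1.7998e+02 -1.0000e-02  1.0505e+02] [-65.4  -2.5  18.9 116.4   0.9  66.  -31.9] 1.475 F [0.02 0.81 0.91] [ 0.04 -0.03  0.04] w 84.91905897128697
x -361.33848085664357 y 72.24014947134913
```

apply_moves:
  rows:
    - {"fingers": 0.085, "x": -0.02, "y": 0.004, "z": 0, "rx": 0, "ry": 0, "rz": 0.06}
    - {"fingers": 0.085, "x": -0.055, "y": 0.011, "z": 0, "rx": 0, "ry": 0, "rz": 0.15}
    - {"fingers": 0.085, "x": -0.09, "y": 0.018, "z": 0, "rx": 0, "ry": 0, "rz": 0.25}
    - {"fingers": 0.085, "x": -0.125, "y": 0.025, "z": 0, "rx": 0, "ry": 0, "rz": 0.35}
    - {"fingers": 0.085, "x": -0.16, "y": 0.032, "z": 0, "rx": 0, "ry": 0, "rz": 0.45}
    - {"fingers": 0.085, "x": -0.195, "y": 0.039, "z": 0, "rx": 0, "ry": 0, "rz": 0.55}
    - {"fingers": 0.085, "x": -0.23, "y": 0.046, "z": 0, "rx": 0, "ry": 0, "rz": 0.65}
    - {"fingers": 0.085, "x": -0.265, "y": 0.053, "z": 0, "rx": 0, "ry": 0, "rz": 0.75}
    - {"fingers": 0.085, "x": -0.3, "y": 0.06, "z": 0, "rx": 0, "ry": 0, "rz": 0.85}
    - {"fingers": 0.085, "x": -0.33, "y": 0.066, "z": 0, "rx": 0, "ry": 0, "rz": 0.95}
    - {"fingers": 0.085, "x": -0.35, "y": 0.07, "z": 0, "rx": 0, "ry": 0, "rz": 1.03}
    - {"fingers": 0.085, "x": -0.361, "y": 0.072, "z": 0, "rx": 0, "ry": 0, "rz": 1.03}

```text
clock: 2.98
ee_pos: [505.0, -33.8, 261.2]
tcp_rot: [180.0, 0.0, 46.1]
contact_force: [0.1, 0.3, 0.6]
width: 85.2
```

```bash
python3 -c "
from h import *;stat()
grab('side','s1');grab('top','t1');stat()
a=cv2.imread('pics/s1.png')[100:300,240:480];b=cv2.imread('pics/t1.png')[140:340,210:450]
cv2.imwrite('pics/m1.png',cv2.resize(np.hstack([a,b]),None,fx=1.6,fy=1.6))"
```

```text
[505.02 -33.77 261.23] [1.800e+02 2.000e-02 4.613e+01] [-41.4   4.6  43.1 110.7  -3.4  65.9 -40.9] 2.975 F [0.12 0.34 0.62] [-0.01  0.06  0.02] w 85.24760585719926
x -1.0251208502482472 y -0.012994161627999492
[504.87 -33.73 261.2 ] [1.7999e+02 3.0000e-02 4.6140e+01] [-41.5   4.6  43.1 110.7  -3.4  65.9 -40.9] 3.075 F [ 0.04 -0.37 -0.57] [ 0.03  0.01 -0.05] w 84.83302824462429
x -0.9455695284386703 y 0.12468028730308126
```

View pics/m1.png

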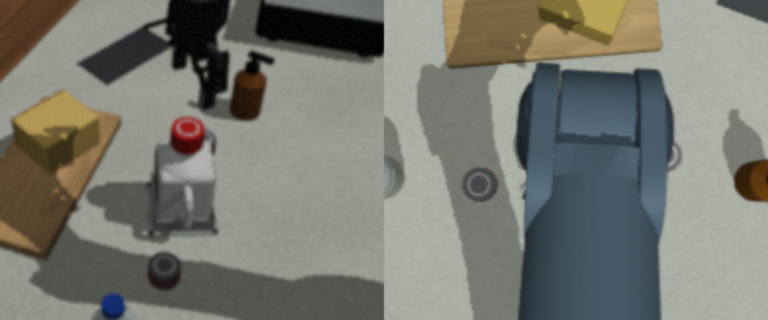

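```bash
python3 -c "
from h import *
c=camera_params('side');K=np.array(c['camera_matrix']);T=np.array(c['camera_from_world'])
y=np.radians(46.1);ty=np.array([np.sin(y),-np.cos(y),0])
for P in [(504.3,-34.5,196)]+[np.array([504.9,-33.7,274])+k*ty for k in(-43,43,0)]:
  q=K@(T@np.r_[P,1])[:3];q=q[:2]/q[2];print(q,(q-[240,100])*1.6)
a=cv2.imread('pics/s1.png')[100:220,300:420];cv2.imwrite('pics/m2.png',cv2.resize(a,None,fx=5,fy=5,interpolation=2))"
```

```text
[357.75725767 178.93735507] [188.41161227 126.29976812]
[367.85522787 166.33298607] [204.5683646  106.13277772]
[351.96936764 142.83696069] [179.15098822  68.53913711]
[359.65528576 154.20483908] [191.44845721  86.72774253]
```

View pics/m2.png

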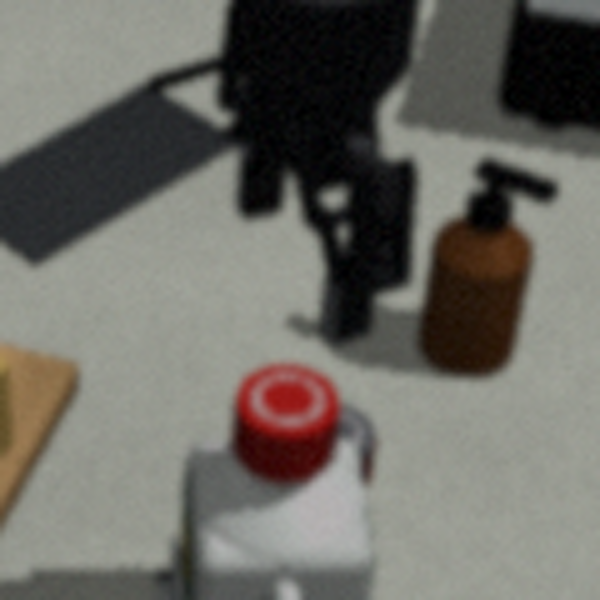

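The side view shows the fingertips at (369,167) and (352,142), within about 1 px of prediction, so the calibration holds. The cap is at (357,179). Descending.

apply_moves:
  rows:
    - {"fingers": 0.085, "x": -0.001, "y": 0, "z": 0.01, "rx": 0, "ry": 0, "rz": 0}
    - {"fingers": 0.085, "x": -0.001, "y": 0, "z": 0.025, "rx": 0, "ry": 0, "rz": 0}
    - {"fingers": 0.085, "x": -0.001, "y": 0, "z": 0.04, "rx": 0, "ry": 0, "rz": 0}
    - {"fingers": 0.085, "x": -0.001, "y": 0, "z": 0.055, "rx": 0, "ry": 0, "rz": 0}
    - {"fingers": 0.085, "x": -0.001, "y": 0, "z": 0.07, "rx": 0, "ry": 0, "rz": 0}
    - {"fingers": 0.085, "x": -0.001, "y": 0, "z": 0.085, "rx": 0, "ry": 0, "rz": 0}
    - {"fingers": 0.085, "x": -0.001, "y": 0, "z": 0.095, "rx": 0, "ry": 0, "rz": 0}
    - {"fingers": 0.085, "x": -0.001, "y": 0, "z": 0.102, "rx": 0, "ry": 0, "rz": 0}
    - {"fingers": 0.085, "x": -0.001, "y": 0, "z": 0.105, "rx": 0, "ry": 0, "rz": 0}
    - {"fingers": 0.085, "x": -0.001, "y": 0, "z": 0.105, "rx": 0, "ry": 0, "rz": 0}

```text
clock: 4.32
ee_pos: [504.2, -33.8, 156.4]
tcp_rot: [180.0, -0.0, 46.2]
contact_force: [-0.3, -0.1, -0.5]
width: 84.9
```

```bash
python3 -c "
from h import *;stat()
grab('side','s2')
a=cv2.imread('pics/s2.png')[100:220,300:420];cv2.imwrite('pics/m3.png',cv2.resize(a,None,fx=5,fy=5,interpolation=2))"
```

```text
[504.16 -33.83 156.38] [ 1.7999e+02 -1.0000e-02  4.6170e+01] [-38.2  13.6  42.  116.9 -11.3  53.5 -34.1] 4.325 F [-0.3  -0.14 -0.48] [0.05 0.01 0.01] w 84.8749341345206
x -0.38442149034395773 y 0.5643422726546035
```

View pics/m3.png

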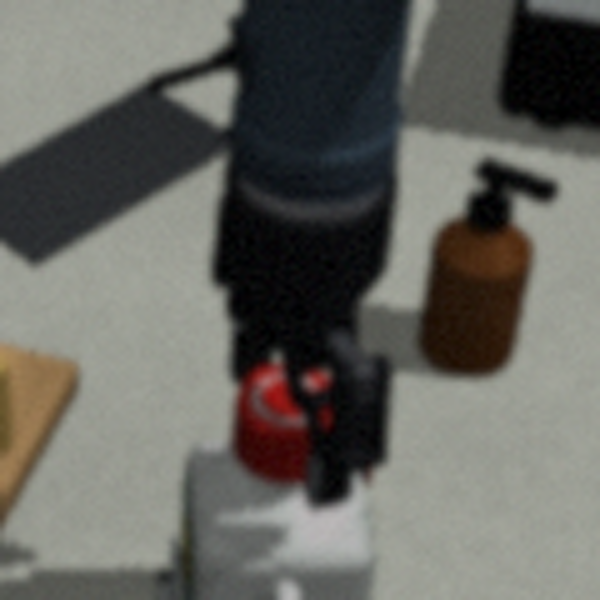

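The jaws straddle the cap: the front tip is at about (366,199), just below cap mid-height, and there is no contact force. Closing on it.

apply_moves:
  rows:
    - {"fingers": 0.07, "x": 0, "y": 0, "z": 0, "rx": 0, "ry": 0, "rz": 0}
    - {"fingers": 0.058, "x": 0, "y": 0, "z": 0, "rx": 0, "ry": 0, "rz": 0}
    - {"fingers": 0.05, "x": 0, "y": 0, "z": 0, "rx": 0, "ry": 0, "rz": 0}
    - {"fingers": 0.04, "x": 0, "y": 0, "z": 0, "rx": 0, "ry": 0, "rz": 0}
    - {"fingers": 0.03, "x": 0, "y": 0, "z": 0, "rx": 0, "ry": 0, "rz": 0}
    - {"fingers": 0.03, "x": 0, "y": 0, "z": 0, "rx": 0, "ry": 0, "rz": 0}
    - {"fingers": 0.03, "x": 0, "y": 0, "z": 0, "rx": 0, "ry": 0, "rz": 0}
    - {"fingers": 0.03, "x": 0, "y": 0, "z": 0, "rx": 0, "ry": 0, "rz": 0}
  squeeze: 80

```text
clock: 5.38
ee_pos: [504.2, -33.8, 156.8]
tcp_rot: [-180.0, -0.0, 46.2]
contact_force: [-2.4, 0.9, 5.3]
width: 48.1
```

```bash
python3 -c "
from h import *;stat()"
```

```text
[504.18 -33.83 156.8 ] [-1.800e+02 -2.000e-02  4.617e+01] [-38.2  13.5  42.  116.8 -11.2  53.5 -34.1] 5.375 F [-2.42  0.9   5.31] [-0.01  0.32 -0.03] w 48.08687878736912
x -0.399287483157037 y 0.5504195840092581
```

apply_moves:
  rows:
    - {"fingers": 0.03, "x": 0, "y": 0, "z": 0.002, "rx": 0, "ry": 0, "rz": 0}
    - {"fingers": 0.03, "x": 0, "y": 0, "z": 0.004, "rx": 0, "ry": 0, "rz": 0}
    - {"fingers": 0.03, "x": 0, "y": 0, "z": 0.006, "rx": 0, "ry": 0, "rz": 0}
    - {"fingers": 0.03, "x": 0, "y": 0, "z": 0.006, "rx": 0, "ry": 0, "rz": 0}
    - {"fingers": 0.03, "x": 0, "y": 0, "z": 0.006, "rx": 0, "ry": 0, "rz": 0}

```text
clock: 6.0
ee_pos: [504.2, -33.8, 151.5]
tcp_rot: [-180.0, -0.0, 46.2]
contact_force: [-3.4, 0.2, 10.9]
width: 48.4
```

```bash
python3 -c "
from h import *;stat()"
```

```text
[504.23 -33.8  151.54] [-1.7995e+02 -4.0000e-02  4.6160e+01] [-37.9  14.1  41.8 117.  -11.8  53.  -33.7] 6.0 F [-3.37  0.16 10.9 ] [ 0.07  0.79 -0.  ] w 48.35609612882509
x -0.45115015003150916 y 0.5350967087588933
```

apply_moves:
  rows:
    - {"fingers": 0.03, "x": 0, "y": 0, "z": 0.0008, "rx": 0, "ry": 0, "rz": 0}
    - {"fingers": 0.03, "x": 0, "y": 0, "z": 0.0008, "rx": 0, "ry": 0, "rz": 0}
    - {"fingers": 0.03, "x": 0, "y": 0, "z": 0.0008, "rx": 0, "ry": 0, "rz": -0.06}
    - {"fingers": 0.03, "x": 0, "y": 0, "z": 0.0008, "rx": 0, "ry": 0, "rz": -0.14}
    - {"fingers": 0.03, "x": 0, "y": 0, "z": 0.0008, "rx": 0, "ry": 0, "rz": -0.22}
    - {"fingers": 0.03, "x": 0, "y": 0, "z": 0.0008, "rx": 0, "ry": 0, "rz": -0.3}

```text
clock: 6.75
ee_pos: [506.2, -33.9, 151.6]
tcp_rot: [179.8, -0.2, 63.5]
contact_force: [-1.1, 1.1, 10.7]
width: 48.2
```

```bash
python3 -c "
from h import *;stat()"
```

```text
[506.17 -33.87 151.61] [ 1.7981e+02 -1.5000e-01  6.3480e+01] [-35.3  13.7  38.8 116.9 -10.8  52.7 -17.3] 6.75 F [-1.06  1.11 10.75] [ 0.1   0.29 -0.04] w 48.19309519272449
x -1.3970107081767316 y -1.3961239144005135
```

apply_moves:
  rows:
    - {"fingers": 0.03, "x": 0, "y": 0, "z": 0.0005, "rx": 0, "ry": 0, "rz": 0}
    - {"fingers": 0.03, "x": 0, "y": 0, "z": 0.0005, "rx": 0, "ry": 0, "rz": 0}

```text
clock: 7.0
ee_pos: [506.2, -33.9, 151.2]
tcp_rot: [179.8, -0.1, 63.4]
contact_force: [-1.8, -0.8, 10.6]
width: 48.4
```

```bash
python3 -c "
from h import *;stat();grab('side','s3');stat()
a=cv2.imread('pics/s3.png')[100:220,300:420];cv2.imwrite('pics/m4.png',cv2.resize(a,None,fx=5,fy=5,interpolation=2))"
```

```text
[506.18 -33.88 151.2 ] [ 1.7981e+02 -1.4000e-01  6.3370e+01] [-35.3  13.7  38.8 116.9 -10.8  52.6 -17.4] 7.0 F [-1.76 -0.8  10.64] [0.02 0.37 0.11] w 48.387256001092354
x -1.401460978756666 y -1.4036130976258798
[506.17 -33.86 151.19] [ 1.7981e+02 -1.4000e-01  6.3370e+01] [-35.3  13.7  38.8 116.9 -10.8  52.6 -17.4] 7.05 F [-2.81  0.07 11.29] [0.01 0.41 0.08] w 48.21228167608715
x -1.4127653525682127 y -1.3862866728372516
```

View pics/m4.png

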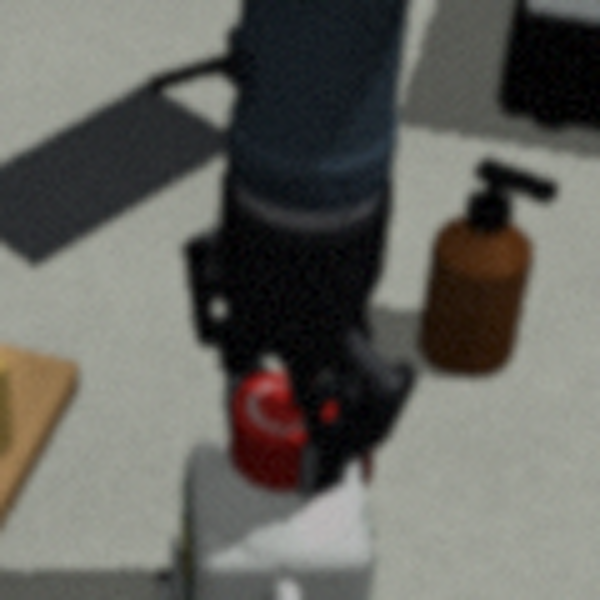

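apply_moves:
  rows:
    - {"fingers": 0.03, "x": -0.0005, "y": -0.0005, "z": 0.0003, "rx": 0, "ry": 0, "rz": -0.06}
    - {"fingers": 0.03, "x": -0.001, "y": -0.001, "z": 0.0003, "rx": 0, "ry": 0, "rz": -0.14}
    - {"fingers": 0.03, "x": -0.001, "y": -0.001, "z": 0.0003, "rx": 0, "ry": 0, "rz": -0.22}
    - {"fingers": 0.03, "x": -0.001, "y": -0.001, "z": 0.0003, "rx": 0, "ry": 0, "rz": -0.3}
    - {"fingers": 0.03, "x": -0.001, "y": -0.001, "z": 0.0003, "rx": 0, "ry": 0, "rz": -0.35}
    - {"fingers": 0.03, "x": -0.001, "y": -0.001, "z": 0.0003, "rx": 0, "ry": 0, "rz": -0.35}

```text
clock: 7.8
ee_pos: [506.2, -33.9, 151.5]
tcp_rot: [179.6, -0.1, 83.4]
contact_force: [-0.6, 0.2, 9.8]
width: 48.3
```

```bash
python3 -c "
from h import *;stat()"
```

```text
[506.23 -33.94 151.46] [ 1.796e+02 -1.100e-01  8.344e+01] [-32.5  13.1  35.5 116.9  -9.7  52.4   1.6] 7.8 F [-0.63  0.24  9.85] [0.1  0.01 0.08] w 48.27925195225803
x -0.776482535248836 y -1.8567895658170082
```

apply_moves:
  rows:
    - {"fingers": 0.03, "x": 0, "y": -0.0005, "z": 0.0006, "rx": 0, "ry": 0, "rz": -0.06}
    - {"fingers": 0.03, "x": -0.0005, "y": -0.001, "z": 0.0008, "rx": 0, "ry": 0, "rz": -0.14}
    - {"fingers": 0.03, "x": -0.0005, "y": -0.001, "z": 0.0009, "rx": 0, "ry": 0, "rz": -0.22}
    - {"fingers": 0.03, "x": -0.0005, "y": -0.001, "z": 0.001, "rx": 0, "ry": 0, "rz": -0.3}
    - {"fingers": 0.03, "x": -0.0005, "y": -0.001, "z": 0.001, "rx": 0, "ry": 0, "rz": -0.38}
    - {"fingers": 0.03, "x": -0.0005, "y": -0.001, "z": 0.001, "rx": 0, "ry": 0, "rz": -0.38}

```text
clock: 8.55
ee_pos: [505.8, -34.3, 150.8]
tcp_rot: [179.5, 0.1, 105.2]
contact_force: [0.1, 1.3, 11.4]
width: 48.3
```

```bash
python3 -c "
from h import *;stat()"
```

```text
[505.81 -34.27 150.84] [1.7951e+02 6.0000e-02 1.0522e+02] [-29.6  12.7  32.1 116.9  -8.6  52.1  22.4] 8.55 F [ 0.15  1.27 11.4 ] [ 0.11 -0.07  0.05] w 48.33283239832269
x 0.1765286759598676 y -1.518243725446689
```

Turned 59° so far, with no resisting torque and pressing at 11.4 N. Continuing to about 83°.

apply_moves:
  rows:
    - {"fingers": 0.03, "x": 0, "y": -0.0005, "z": 0.0002, "rx": 0, "ry": 0, "rz": -0.06}
    - {"fingers": 0.03, "x": 0, "y": -0.001, "z": 0.0004, "rx": 0, "ry": 0, "rz": -0.14}
    - {"fingers": 0.03, "x": 0, "y": -0.001, "z": 0.0004, "rx": 0, "ry": 0, "rz": -0.22}
    - {"fingers": 0.03, "x": 0, "y": -0.001, "z": 0.0004, "rx": 0, "ry": 0, "rz": -0.3}
    - {"fingers": 0.03, "x": 0, "y": -0.001, "z": 0.0004, "rx": 0, "ry": 0, "rz": -0.38}
    - {"fingers": 0.03, "x": 0, "y": -0.001, "z": 0.0004, "rx": 0, "ry": 0, "rz": -0.42}
    - {"fingers": 0.03, "x": 0, "y": -0.001, "z": 0.0004, "rx": 0, "ry": 0, "rz": -0.42}
    - {"fingers": 0.03, "x": 0, "y": -0.001, "z": 0.0004, "rx": 0, "ry": 0, "rz": -0.42}

```text
clock: 9.55
ee_pos: [505.3, -34.6, 150.7]
tcp_rot: [179.5, 0.3, 129.3]
contact_force: [1.4, 0.0, 11.0]
width: 48.0
```

```bash
python3 -c "
from h import *;stat();grab('side','s4');grab('top','t4')
a=cv2.imread('pics/s4.png')[100:220,300:420];cv2.imwrite('pics/m5.png',cv2.resize(a,None,fx=5,fy=5,interpolation=2))"
```

```text
[505.31 -34.63 150.7 ] [179.53   0.31 129.25] [-26.5  12.3  28.6 116.9  -7.5  52.   45.4] 9.55 F [ 1.45  0.04 11.03] [ 0.06 -0.14  0.  ] w 48.0042804759668
x 0.7422059512618461 y -0.7016951557475547
```

View pics/m5.png

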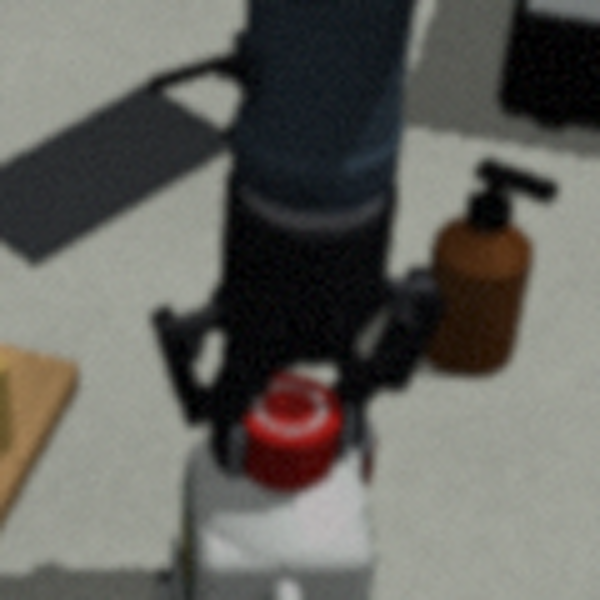

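The image shows the cap gripped at about (359,185), still on the neck. Lifting a little first, to check it is free.

apply_moves:
  rows:
    - {"fingers": 0.03, "x": 0, "y": 0, "z": -0.002, "rx": 0, "ry": 0, "rz": 0}
    - {"fingers": 0.03, "x": 0, "y": 0, "z": -0.004, "rx": 0, "ry": 0, "rz": 0}
    - {"fingers": 0.03, "x": 0, "y": 0, "z": -0.006, "rx": 0, "ry": 0, "rz": 0}
    - {"fingers": 0.03, "x": 0, "y": 0, "z": -0.008, "rx": 0, "ry": 0, "rz": 0}
    - {"fingers": 0.03, "x": 0, "y": 0, "z": -0.01, "rx": 0, "ry": 0, "rz": 0}
    - {"fingers": 0.03, "x": 0, "y": 0, "z": -0.012, "rx": 0, "ry": 0, "rz": 0}
    - {"fingers": 0.03, "x": 0, "y": 0, "z": -0.012, "rx": 0, "ry": 0, "rz": 0}

```text
clock: 10.52
ee_pos: [504.8, -34.0, 160.0]
tcp_rot: [179.6, 0.3, 129.3]
contact_force: [7.8, 1.2, -3.7]
width: 47.8
```

```bash
python3 -c "
from h import *;stat()"
```

```text
[504.76 -34.03 160.04] [179.57   0.35 129.3 ] [-26.8  11.4  28.7 116.5  -6.8  53.1  44.8] 10.525 F [ 7.81  1.17 -3.74] [ 0.17 -1.51 -0.03] w 47.80224134594266
x -0.07254210312589371 y -0.6475415837122224
```

```bash
python3 -c "
from h import *;grab('side','s5');grab('top','t5');stat()
a=cv2.imread('pics/s5.png')[100:220,300:420];b=cv2.imread('pics/s4.png')[100:220,300:420];cv2.imwrite('pics/m6.png',cv2.resize(np.hstack([b[40:],a[40:]]),None,fx=3.3,fy=3.3,interpolation=2))"
```

```text
[504.73 -34.04 160.04] [179.57   0.34 129.3 ] [-26.8  11.4  28.7 116.5  -6.8  53.1  44.8] 10.625 F [ 6.8   0.78 -4.05] [ 0.15 -1.5   0.04] w 47.98522326195044
x -0.08088331615114865 y -0.6244908688556736
```

View pics/m6.png

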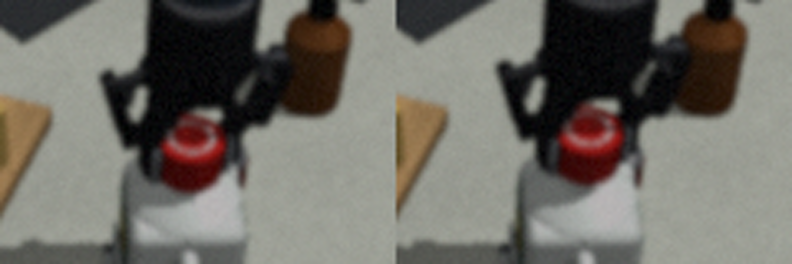

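Sideways force of 7 N in +x suggests light rubbing on the neck or teeth. I'll shift about 1.5 mm in world +x (tool x -1, y +1.2) and see whether it eases.

apply_moves:
  rows:
    - {"fingers": 0.03, "x": -0.0005, "y": 0.0006, "z": 0, "rx": 0, "ry": 0, "rz": 0}
    - {"fingers": 0.03, "x": -0.001, "y": 0.0012, "z": 0, "rx": 0, "ry": 0, "rz": 0}
    - {"fingers": 0.03, "x": -0.001, "y": 0.0012, "z": 0, "rx": 0, "ry": 0, "rz": 0}

```text
clock: 11.0
ee_pos: [504.8, -34.1, 160.0]
tcp_rot: [179.7, 0.2, 129.3]
contact_force: [6.2, 1.3, 0.3]
width: 48.0
```

```bash
python3 -c "
from h import *;stat()"
```

```text
[504.77 -34.05 160.03] [179.72   0.18 129.29] [-26.8  11.5  28.7 116.4  -6.9  53.3  44.9] 11.0 F [6.17 1.27 0.34] [ 0.33 -1.25  0.02] w 48.025498310329425
x -0.04630164410278776 y -0.6462372430851705
```

apply_moves:
  rows:
    - {"fingers": 0.03, "x": 0, "y": 0, "z": -0.0015, "rx": 0, "ry": 0, "rz": 0}
    - {"fingers": 0.03, "x": 0, "y": 0, "z": -0.003, "rx": 0, "ry": 0, "rz": 0}
    - {"fingers": 0.03, "x": 0, "y": 0, "z": -0.003, "rx": 0, "ry": 0, "rz": 0}

```text
clock: 11.38
ee_pos: [504.7, -34.1, 162.5]
tcp_rot: [179.7, 0.2, 129.3]
contact_force: [7.2, 1.2, -4.0]
width: 48.2
```

```bash
python3 -c "
from h import *;stat()"
```

```text
[504.68 -34.11 162.45] [179.73   0.21 129.29] [-26.8  11.3  28.8 116.3  -6.8  53.6  44.8] 11.375 F [ 7.2   1.16 -4.01] [ 0.32 -1.48  0.01] w 48.22152336173677
x -0.06164507468207785 y -0.5434579769127109
```

apply_moves:
  rows:
    - {"fingers": 0.03, "x": -0.0006, "y": 0.0008, "z": -0.001, "rx": 0, "ry": 0, "rz": 0}
    - {"fingers": 0.03, "x": -0.0012, "y": 0.0015, "z": -0.002, "rx": 0, "ry": 0, "rz": 0}
    - {"fingers": 0.03, "x": -0.0019, "y": 0.0023, "z": -0.004, "rx": 0, "ry": 0, "rz": 0}
    - {"fingers": 0.03, "x": -0.0019, "y": 0.0023, "z": -0.006, "rx": 0, "ry": 0, "rz": 0}
    - {"fingers": 0.03, "x": -0.0019, "y": 0.0023, "z": -0.006, "rx": 0, "ry": 0, "rz": 0}

```text
clock: 12.0
ee_pos: [504.2, -35.2, 168.3]
tcp_rot: [-179.9, -0.1, 129.2]
contact_force: [0.4, 0.5, 1.6]
width: 48.3
```

```bash
python3 -c "
from h import *;stat()"
```

```text
[504.19 -35.18 168.34] [-1.7991e+02 -8.0000e-02  1.2924e+02] [-26.8  11.1  28.9 115.7  -6.5  54.8  44.6] 12.0 F [0.37 0.5  1.55] [ 0.26 -0.07  0.03] w 48.25602821605997
x 0.46104618809392006 y 0.5140682655038696
```

The lateral force has gone. The cap needs another 69 mm for its rim to reach about 242 mm (50 mm clear).

apply_moves:
  rows:
    - {"fingers": 0.03, "x": 0, "y": 0, "z": -0.004, "rx": 0, "ry": 0, "rz": 0}
    - {"fingers": 0.03, "x": 0, "y": 0, "z": -0.01, "rx": 0, "ry": 0, "rz": 0}
    - {"fingers": 0.03, "x": 0, "y": 0, "z": -0.016, "rx": 0, "ry": 0, "rz": 0}
    - {"fingers": 0.03, "x": 0, "y": 0, "z": -0.023, "rx": 0, "ry": 0, "rz": 0}
    - {"fingers": 0.03, "x": 0, "y": 0, "z": -0.03, "rx": 0, "ry": 0, "rz": 0}
    - {"fingers": 0.03, "x": 0, "y": 0, "z": -0.038, "rx": 0, "ry": 0, "rz": 0}
    - {"fingers": 0.03, "x": 0, "y": 0, "z": -0.046, "rx": 0, "ry": 0, "rz": 0}
    - {"fingers": 0.03, "x": 0, "y": 0, "z": -0.054, "rx": 0, "ry": 0, "rz": 0}
    - {"fingers": 0.03, "x": 0, "y": 0, "z": -0.062, "rx": 0, "ry": 0, "rz": 0}
    - {"fingers": 0.03, "x": 0, "y": 0, "z": -0.067, "rx": 0, "ry": 0, "rz": 0}
    - {"fingers": 0.03, "x": 0, "y": 0, "z": -0.069, "rx": 0, "ry": 0, "rz": 0}
    - {"fingers": 0.03, "x": 0, "y": 0, "z": -0.069, "rx": 0, "ry": 0, "rz": 0}

```text
clock: 13.5
ee_pos: [505.1, -34.9, 237.2]
tcp_rot: [-180.0, -0.0, 129.2]
contact_force: [0.7, -0.3, -0.1]
width: 47.8
```

```bash
python3 -c "
from h import *;stat();grab('side','s6');grab('top','t6');stat()
a=cv2.imread('pics/s6.png')[80:220,300:420];cv2.imwrite('pics/m7.png',cv2.resize(a,None,fx=4,fy=4,interpolation=2))"
```

```text
[505.08 -34.88 237.24] [-1.8000e+02 -1.0000e-02  1.2925e+02] [-28.1   5.9  29.3 111.8  -3.2  63.1  41.8] 13.5 F [ 0.73 -0.26 -0.07] [ 0.01 -0.04 -0.04] w 47.84823881115572
x 0.793023686607589 y -0.36469628252819464
[504.89 -34.89 236.97] [-1.7997e+02 -2.0000e-02  1.2926e+02] [-28.1   5.9  29.3 111.9  -3.2  63.1  41.8] 13.6 F [-0.4   0.13  0.19] [ 0.03 -0.01  0.04] w 48.16284141113893
x 0.6801562685967059 y -0.2088539980133711
```

View pics/m7.png

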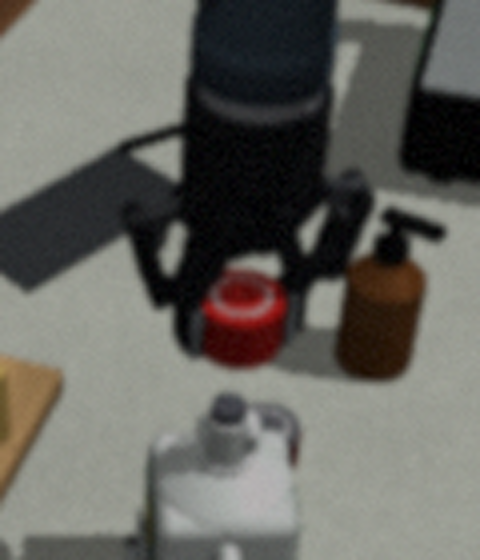

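View pics/t6.png

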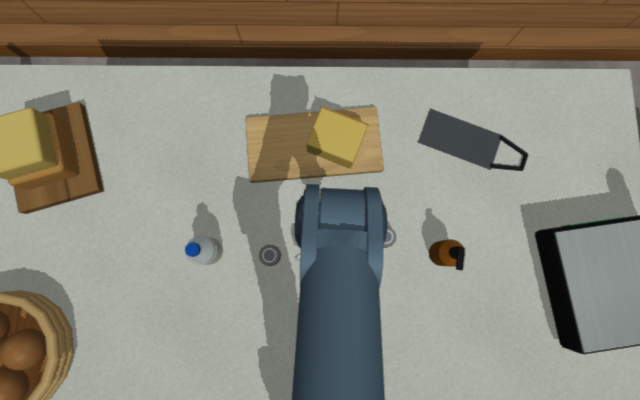

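```bash
python3 -c "
from h import *
z=np.load('pics/s6.npz')['d']
for u,v,h in [(360.5,153.6,276),(357,181,192)]:
  o,r=ray('side',u,v);print((o+r*(h-o[2])/r[2]), pts('side',u,v,z[int(v),int(u)]))
stat()"
```

```text
[503.21999758 -34.20815313 276.        ] [[503.51296931 -35.10003363 275.20295865]]
[504.58985744 -31.07150839 192.        ] [[504.55623949 -30.97035204 192.10448032]]
[504.89 -34.89 236.97] [-1.7997e+02 -2.0000e-02  1.2926e+02] [-28.1   5.9  29.3 111.9  -3.2  63.1  41.8] 13.6 F [-0.4   0.13  0.19] [ 0.03 -0.01  0.04] w 48.16284141113893
x 0.6801562685967059 y -0.2088539980133711
```

apply_moves:
  rows:
    - {"fingers": 0.03, "x": 0, "y": 0, "z": 0, "rx": 0, "ry": 0, "rz": 0}
    - {"fingers": 0.03, "x": 0, "y": 0, "z": 0, "rx": 0, "ry": 0, "rz": 0}
    - {"fingers": 0.03, "x": 0, "y": 0, "z": 0, "rx": 0, "ry": 0, "rz": 0}
    - {"fingers": 0.03, "x": 0, "y": 0, "z": 0, "rx": 0, "ry": 0, "rz": 0}

```text
clock: 14.1
ee_pos: [505.1, -34.9, 237.2]
tcp_rot: [-180.0, -0.0, 129.2]
contact_force: [-0.2, 0.2, -0.2]
width: 48.3
```

The cap top measures 275 mm high, so its rim is at about 241 mm, 49 mm above the neck at 192 mm. It sits within about 4 mm of the axis, level and still.

```bash
python3 -c "
from rig import sign_off;print(sign_off())"
```

```text
the job is handed in; nothing more can be done
None
```

The cap is off the jug and held in the gripper, level and still, about 49 mm above the neck. I handed the job in at about 14 s; the sign-off gives no verdict, so the rest is from my own measurements.

**What I did:**
- I found the red cap by colour in both camera views and gripped it at 80 N.
- I pressed it down about 5.5 mm, reading about 11 N, and turned it 83° anticlockwise with almost no resisting torque.
- I then lifted it straight up.

**Last checks:**
- **Height:** the cap top measured 275 mm, so its rim is at about 241 mm, and the neck top measured 192 mm.
- **Position and hold:** the cap is within about 4 mm of the jug's axis. The tool is level to under 0.1°, contact force is near 0 N and the finger opening is 48 mm.
- **Bystanders:** the blue-capped bottle, pump bottle and cheese appear at the same place in the top view as at the start; I compared these by eye.

**What disagreed:**
- The side and top views differ by about 3–4 mm in y, more than the stated 2 mm calibration.
- The tool drifted about 2 mm sideways during the turn.
- The cap rubbed on the neck at the start of the lift, with about 7 N sideways. Shifting the tool a few millimetres cleared it before the lift continued.

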